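Put the rolling guides back in the thickness rack

TASK

Put the two loose rolling guides back in the wooden thickness rack, where the green one already is: each goes lengthwise into the slot that fits its thickness, centred along the slot and standing upright, so that it stops on that slot's ledge. The thick orange guide is standing on its end: first tip it over, without lifting it, so that it lies at rest on the table on its long narrow edge. Leave the green guide and the things round about as they are.

Things in the scene. Friction and masses are not known exactly. Their poses are not given: they have to be found in the camera images.
- gauge_rack: Fixed plywood rack on a base board 120 x 206 x 10 mm; top 62 mm above the table. Three slots, open above and at both ends, run 100 mm along its x: wide at y = +66 mm, middle at y = 0, narrow at y = -66 mm. Solid between the slots; outer walls 14 mm thick. In each slot a guide that fits stops on two ledges, a thinner one falls into the throat between them, a thicker one stays out. Origin: under its middle, on the table.
- slot_wide (a point): Middle of the wide slot at ledge height, 25 mm above the table, where a seated guide's underside rests; axes as the rack's, z up. Every slot: sloped mouth (6 mm wider each side, 8 mm deep), straight walls 29 mm down to the ledges, throat 15 mm deeper. This one 26.5 mm wide, throat 18.5 mm: for the orange guide, 24 mm thick.
- slot_middle (a point): The same point of the middle slot. Slot 18.5 mm wide, throat 10.5 mm: for the blue guide, 16 mm thick.
- slot_narrow (a point): The same point of the narrow slot. Slot 10.5 mm wide, throat 4 mm: holds the green guide, 8 mm thick.
- guide_orange: Thick orange plastic bar 150 x 70 x 24 mm, about 0.3 kg, loose, standing on one end, 150 mm tall. Origin: its centre. Axes: z along its length, x along its 70 mm width, y through its thickness. Pushed near its top along its x, either way, it topples onto a long narrow edge; its length then lies along the push, its centre 35 mm above the table and about 110 mm farther on.
- guide_blue: Blue plastic rolling guide, 150 mm long, 70 mm high, 16 mm thick, about 0.2 kg, loose; at the start it stands on its long narrow edge on the table. Origin: its centre, 35 mm above its underside. Own axes: x along its length, y through its thickness, z up.
- guide_green: Green plastic rolling guide, 150 x 8 x 70 mm, loose, already seated in the narrow slot, to be left there. Origin: its centre, 35 mm above its underside; x along its length, y through its thickness, z up.
- frost_pot: Frosted round pot with a pale screw lid, 50 mm across, 38 mm tall, standing loose beyond the work; to be left alone. Origin: centre of its underside.
- cream_jar: White screw-top jar, 49 mm across, 50 mm tall, standing loose near the robot; to be left alone. Origin: centre of its underside.
- stamp_block: Wooden stamp block with a red rubber face on top, 52 x 56 x 27 mm, loose, near the robot to the left; to be left alone. Origin: centre of its underside.

How it is judged:
By the outcome, as a careful person would: the job done as asked, in the order asked, and still so for the second after the job is handed in, with the robot touching nothing.
It also fails if it takes over 67 s, if anything falls off the work surface, if the arm or the gripper's body presses on something with over 40 N, if the wrist force passes 120 N, or if a joint passes its speed limit or range.

ROBOT

A 6-joint arm with a two-finger parallel gripper is mounted at the origin on a cart in front of the work surface, level with it; the furniture and walls round the work are solid. World frame = base frame: x ahead of the robot, y to its left, z up, the work surface at z = 0. Lengths are in m, angles in rad, forces in N, time in s.
With the tool pointing down it reaches from about 0.35 to 0.775 m from the base axis. Payload 7.3 kg.
Tool frame: the origin (TCP) lies at the very end of the fingers, on their centre line; the grasp point (between the pads) lies 19 mm behind it (robot.hold_point_z is the distance from the TCP to the grasp point, in m); z points along the fingers, y is the direction in which the jaws open and shut (so a half turn about z gives the same grasp; the last joint's range is limited). The gripper opens to 92 mm and grips with 3 to 60 N. Pads are 19 mm wide; open, the fingers measure 130 mm over their backs; the gripper's body (75 mm by 190 mm) begins 47 mm behind the grasp point.
Start: joints at [-1.289, 0.342, 1.524, -0, 1.275, -0.146], TCP at [0.218, -0.478, 0.227] pointing down, gripper open.
Joint ranges: [-2.53, 2.53], [-0.77, 2.02], [0.04, 2.7], [-1, 4.14], [0.28, 2.66], [-3.11, 3.11]. Speed limits (rad/s): [2.57, 2.57, 3.14, 3.14, 3.14, 3.14].

INTERFACE

Orientations are given as [roll, pitch, yaw] about the fixed x, y, z axes, in that order (R = Rz(yaw) Ry(pitch) Rx(roll)).
In Python, from cell import monitor, viewer, robot gives the robot as it stands.
- The arm moves only by the tool move_arm, never from a script. Its argument "deltas" is a list of rows, each an object of numbers: "x", "y", "z": the shift along the tool's x, y, z in m; "wx", "wy", "wz": the turn, a rotation vector about the tool's x, y, z in degrees; "hand": the opening, from 0 (shut) to 1 (fully open). In form: [{"x": .., "y": .., "z": .., "wx": .., "wy": .., "wz": .., "hand": ..}, ...]. A call has 1 to 8 rows; each row is the pose to reach, as a shift and turn from the pose commanded when the call began, along the tool's axes at that moment; what a row does not reach only later rows make up. A row lasts 1/8 s, in which the tool goes at most 62.5 mm and 10.7 degrees, less where a joint would pass 70% of its speed; a pose out of reach is approached as far as the arm can. A call with a gripper value outside its range is refused whole. The fingers move at their own pace and stop on an object; "grip_force" is the grip in N (left out, the last holds). Time passes only in rows, so rows that repeat a pose let the fingers close. It gives the time, the measured TCP pose, the force and the opening at its end, in the units of the state.
- monitor.observe(): the state, without advancing time (a new reading comes with each control period).
- viewer.read_camera(name): name is "side" or "top" or "wrist"; returns the picture (384x512x3 uint8, red, green, blue); there is no depth.
- viewer.camera_params(name): a dict with "camera_matrix" (3x3 intrinsics, pixels), "k1" (the pictures are not rectified: a ray, as slopes to the right and down, at radius r is drawn at 1 + k1 r^2 times it, then the intrinsics apply), "R" (3x3) and "t" (3): a world point X has camera coordinates R X + t. Camera axes: x right, y down, z forward; pixel columns grow to the right and rows downward; lengths in m; the calibration is good to about 2 mm. A picture is of the moment at which its call begins: read the wrist's pose just before it. camera_params takes no time and is no camera call; for the wrist camera it gives the pose at the moment of the call.
- robot.hand_in(): hands the job in, once; it reports no verdict.
The state is a dict: "time": time; "qpos": joint angles; "qvel": joint speeds; "joint_efforts": joint torques, N m; "tool_pos": TCP position; "tool_rot": TCP orientation; "contact_force": force on the tool from outside, world axes, zero at the start; "torque": the same for the moment, N m; "opening": finger opening in m.
Only numpy, scipy, OpenCV 4.12 (cv2) and the standard library are available. Lean on these libraries where they do the work, as an engineer would, in place of code of your own. Each camera call takes 0.05 s, during which the arm holds its last target. There are 200 camera calls.

## Working session

There is one attempt and no reset: what is moved stays moved. The work goes in short steps, Python scripts to look and compute and a tool call to move; the robot and the scene stay as the last step left them, time stands still between calls to the robot, and variables do not carry over. Pictures are saved under pics/ and viewed, about 8 in all and at most 12, crops included, and the job is handed in when it is done.

Besides the shell and the picture viewer there is one more tool, called as name(argument=value, ...) on one line, values as JSON. move_arm: Moves the arm, as the interface text tells. Its arguments: {"type":"object","properties":{"deltas":{"type":"array","items":{"type":"object","properties":{"x":{"type":"number"},"y":{"type":"number"},"z":{"type":"number"},"wx":{"type":"number"},"wy":{"type":"number"},"wz":{"type":"number"},"hand":{"type":"number"}}}},"grip_force":{"type":"number"}},"required":["deltas"]}

```bash
mkdir -p pics; ls; cat > look.py <<'E'
import numpy as np, cv2
from cell import monitor, viewer, robot
def snap(*names):
    o={}
    for n in names:
        p=viewer.camera_params(n); o[n]=(np.array(viewer.read_camera(n)),p)
    return o
def ray(p,uv):
    K=np.array(p["camera_matrix"]);k=p["k1"];R=np.array(p["R"]);t=np.array(p["t"])
    uv=np.atleast_2d(np.array(uv,float)); 
    d=np.c_[(uv[:,0]-K[0,2])/K[0,0],(uv[:,1]-K[1,2])/K[1,1]]; s=d.copy()
    for _ in range(30): s=d/(1+k*(s**2).sum(1,keepdims=True))
    return -R.T@t, np.c_[s,np.ones(len(s))]@R
def onplane(p,uv,z):
    c,d=ray(p,uv); return c+d*((z-c[2])/d[:,2])[:,None]
def tri(*pu):
    A=np.zeros((3,3));b=np.zeros(3)
    for p,uv in pu:
        c,d=ray(p,uv);d=d[0]/np.linalg.norm(d[0]);M=np.eye(3)-np.outer(d,d);A+=M;b+=M@c
    return np.linalg.solve(A,b)
def save(img,name): cv2.imwrite("pics/"+name,img[...,::-1])
E
python3 - <<'E'
from look import *
s=monitor.observe();print(s["time"],s["tool_pos"],s["tool_rot"],s["opening"],robot.hold_point_z)
o=snap("side","top")
for n in o:
    np.save(n+".npy",o[n][0]); p=o[n][1]; print(n,-np.array(p["R"]).T@p["t"],np.array(p["R"])[2])
save(np.vstack([o["side"][0],o["top"][0]])[:, :],"a.png")
i=np.hstack([o["side"][0],o["top"][0]]);save(cv2.resize(i,(800,300)),"a_small.png")
save(o["top"][0],"top.png");save(o["side"][0],"side.png")
E
```

```text
pics
0.0 [ 0.21770639 -0.47730328  0.22605576] [-3.14011545e+00 -2.34191495e-04  4.27789046e-01] 0.09176945925248141 0.0188
side [ 0.44213112 -1.37769723  0.69246972] [ 0.07120373  0.91316388 -0.401325  ]
top [0.46822518 0.07060071 1.1137941 ] [ 0.06887677 -0.00668645 -0.99760277]
```

View pics/top.png

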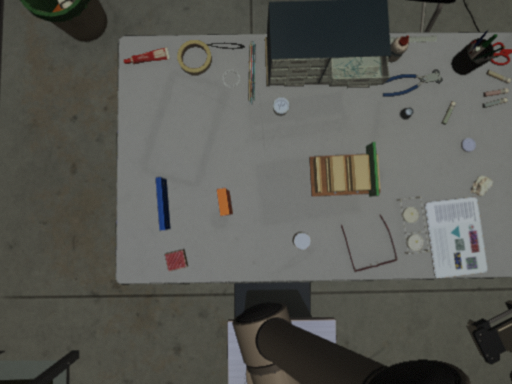

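View pics/side.png

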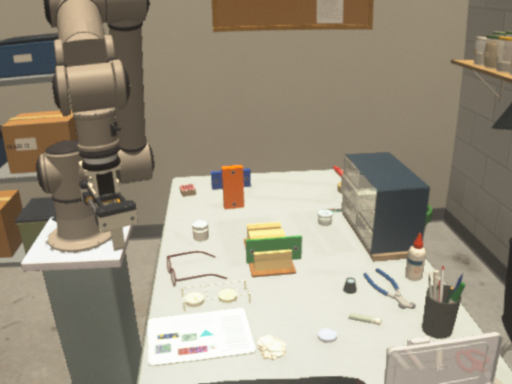

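Top view: orange end face at about (225,202), blue at (163,204), rack at (345,174), green at (375,169), frost pot (281,105), jar (302,241), stamp (176,260). The side view shows orange upright at (233,187) with blue behind it. Next I measure by colour masks.

```bash
python3 - <<'E'
from look import *
top=np.load("top.npy");side=np.load("side.npy");pt=viewer.camera_params("top");ps=viewer.camera_params("side")
def blob(img,lo,hi,seed,z=None,p=None,name=""):
    h=cv2.cvtColor(img,cv2.COLOR_RGB2HSV);m=cv2.inRange(h,np.array(lo),np.array(hi))
    n,l,st,c=cv2.connectedComponentsWithStats(m)
    k=min(range(1,n),key=lambda i:np.hypot(*(c[i]-seed))+(1000 if st[i,4]<25 else 0))
    ct=max(cv2.findContours((l==k).astype(np.uint8),0,2)[0],key=cv2.contourArea)
    r=cv2.minAreaRect(ct);b=cv2.boxPoints(r);print(name,"rect",np.round(r[0],1),np.round(r[1],1),"stats",st[k])
    if z is not None:
        w=onplane(p,b,z)[:,:2];print("  world corners",np.round(w,3).tolist(),"c",w.mean(0).round(4))
        e=[w[1]-w[0],w[2]-w[1]];L=max(e,key=np.linalg.norm);print("  len",[round(np.linalg.norm(x),3) for x in e],"ang",np.degrees(np.arctan2(L[1],L[0])).round(1))
    return l==k
blob(top,(3,150,100),(20,255,255),(225,202),.15,pt,"orange top")
blob(top,(105,120,50),(125,255,255),(163,204),.07,pt,"blue top")
blob(top,(45,80,30),(80,255,255),(375,169),.095,pt,"green top")
blob(top,(8,40,120),(28,190,255),(345,174),.062,pt,"rack top")
for n,uv,z in [("frost",(281,105),.038),("jar",(302,241),.05),("stamp",(176,260),.027)]: print(n,onplane(pt,uv,z)[0].round(3))
print(cv2.cvtColor(top,cv2.COLOR_RGB2HSV)[174,300:385].tolist())
c=np.hstack([cv2.resize(top[140:290,140:290],(400,400),interpolation=2),cv2.resize(top[130:210,300:390],(400,356),interpolation=2)[:400] if 0 else cv2.resize(top[130:210,300:380],(400,400),interpolation=2)])
save(c,"crop.png")
E
```

```text
orange top rect [222.9 201.4] [25.7  8.8] stats [217 189  12  26 227]
  world corners [[0.528, 0.17], [0.531, 0.147], [0.465, 0.139], [0.462, 0.161]] c [0.4962 0.1542]
  len [np.float64(0.023), np.float64(0.067)] ang -172.4
blue top rect [160.3 203.1] [52.2  5.8] stats [156 177  10  53 304]
  world corners [[0.569, 0.351], [0.57, 0.334], [0.424, 0.323], [0.423, 0.339]] c [0.4967 0.3365]
  len [np.float64(0.016), np.float64(0.146)] ang -175.5
green top rect [375.1 168. ] [52.2  3.5] stats [372 142   7  53 179]
  world corners [[0.656, -0.254], [0.657, -0.264], [0.512, -0.269], [0.511, -0.259]] c [ 0.5839 -0.2617]
  len [np.float64(0.01), np.float64(0.145)] ang -178.1
rack top rect [338.4 172.9] [34.7 13.3] stats [331 156  16  35 455]
  world corners [[0.623, -0.146], [0.625, -0.184], [0.526, -0.188], [0.524, -0.15]] c [ 0.5748 -0.167 ]
  len [np.float64(0.038), np.float64(0.099)] ang -177.7
frost [ 0.78  -0.009  0.038]
jar [ 0.383 -0.06   0.05 ]
stamp [0.333 0.302 0.027]
[[38, 9, 116], [40, 7, 115], [38, 9, 115], [40, 7, 112], [38, 9, 114], [40, 7, 115], [40, 7, 117], [38, 9, 115], [4
[... 446 characters left out ...]
, [22, 79, 151], [22, 82, 150], [22, 79, 151], [22, 80, 149], [22, 82, 147], [22, 90, 142], [18, 111, 136], [16, 126, 125], [15, 124, 99], [18, 94, 81], [22, 88, 104], [21, 90, 93], [20, 85, 66], [19, 97, 71], [18, 110, 104], [19, 109, 115], [20, 102, 123], [22, 87, 141], [23, 80, 147], [23, 81, 148], [23, 81, 148], [23, 82, 149], [23, 82, 149], [23, 80, 150], [23, 82, 149], [23, 81, 151], [22, 82, 149], [23, 82, 150], [23, 80, 146], [22, 83, 147], [22, 93, 140], [20, 104, 118], [27, 88, 64], [52, 70, 40], [52, 72, 39], [52, 70, 40], [59, 94, 57], [62, 125, 86], [61, 118, 108], [47, 95, 115], [27, 71, 130], [21, 48, 127], [30, 13, 115], [40, 7, 112], [38, 9, 115], [40, 7, 116], [38, 9, 117]]
```

View pics/crop.png

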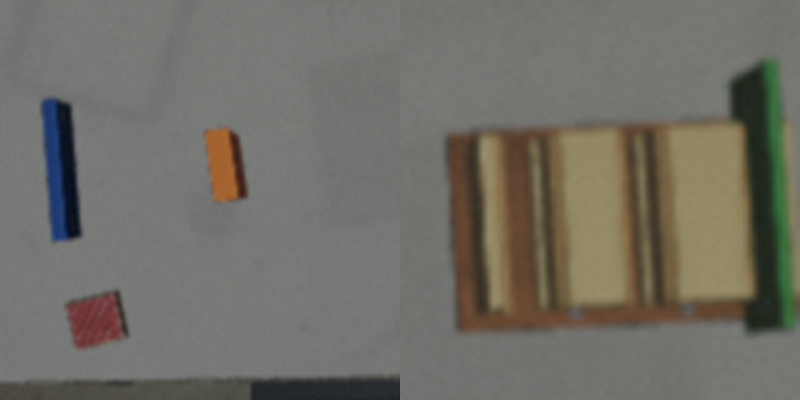

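```bash
cat > go.py <<'E'
# usage: go.py x y z yawdeg -> tool-frame deltas from the present (commanded~measured) pose
import sys; from look import *
from scipy.spatial.transform import Rotation as Ro
def go(x,y,z,yaw):
    s=monitor.observe();R0=Ro.from_euler("xyz",s["tool_rot"]);G=Ro.from_euler("xyz",[np.pi,0,np.radians(yaw)])
    print("t",s["time"],"d",R0.inv().apply(np.array([x,y,z])-s["tool_pos"]).round(4),"w",(R0.inv()*G).as_rotvec(degrees=True).round(2))
if __name__=="__main__": go(*map(float,sys.argv[1:]))
E
python3 go.py .5 -.19 .25 2; python3 go.py .42 -.25 .226 7.5; python3 - <<'E'
from look import *
p=viewer.camera_params("wrist");R=np.array(p["R"]);c=-R.T@p["t"];s=monitor.observe()
from scipy.spatial.transform import Rotation as Ro
T=Ro.from_euler("xyz",s["tool_rot"]).as_matrix()
print("cam in tool",T.T@(c-s["tool_pos"]),"\n",(R@T).round(3),p["camera_matrix"],p["k1"])
E
```

```text
t 0.1 d [ 0.3761 -0.1444 -0.0236] w [-0.08  0.   22.51]
t 0.1 d [ 0.2784 -0.1229  0.0003] w [-0.08  0.   17.01]
cam in tool [ 0.07011435  0.00160215 -0.15839328] 
 [[ 0.     1.     0.001]
 [-0.964  0.001 -0.264]
 [-0.264 -0.001  0.964]] [[327.80541341   0.         253.28392373]
 [  0.         327.80541341 194.4380605 ]
 [  0.           0.           1.        ]] -0.07142551823384473
```

move_arm(deltas=[{"x": 0.055,"y": -0.016,"z": -0.01,"wz": 5,"hand": 0},{"x": 0.11,"y": -0.035,"z": -0.02,"wz": 10,"hand": 0},{"x": 0.165,"y": -0.055,"z": -0.03,"wz": 15,"hand": 0},{"x": 0.22,"y": -0.076,"z": -0.034,"wz": 20,"hand": 0},{"x": 0.275,"y": -0.097,"z": -0.034,"wz": 22.5,"hand": 0},{"x": 0.33,"y": -0.12,"z": -0.034,"wz": 22.5,"hand": 0},{"x": 0.385,"y": -0.14,"z": -0.034,"wz": 22.5,"hand": 0},{"x": 0.42,"y": -0.13,"z": -0.034,"wz": 22.5,"hand": 0}], grip_force=25)

```text
schema error: expected keys x, y, z, wx, wy, wz, hand
```

```bash
python3 - <<'E'
from look import *
s=monitor.observe();print(s["time"],s["tool_pos"],s["tool_rot"],np.abs(s["qvel"]).max(),s["opening"])
o=snap("wrist");np.savez("w1.npz",img=o["wrist"][0],**{k:np.array(v) for k,v in o["wrist"][1].items()});save(o["wrist"][0],"w1.png")
E
python3 go.py .42 .05 .24 7.5;python3 go.py .415 .1435 .13 7.5
```

```text
0.1 [ 0.21770725 -0.47734063  0.22609386] [-3.14020340e+00 -1.98215833e-04  4.27770718e-01] 0.002886638359742678 0.09180687712318213
t 0.15 d [ 0.4028 -0.396  -0.0133] w [-0.07  0.   17.01]
t 0.15 d [ 0.4371 -0.483   0.0968] w [-0.07  0.   17.01]
```

View pics/w1.png

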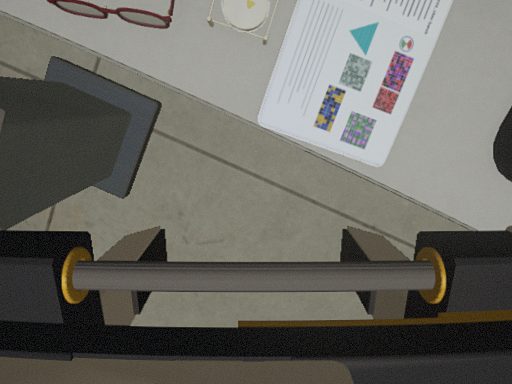

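The wrist picture shows the floor and paper past the table edge, with the fingers across the rows below 230. The arm has not moved yet because every row needs all its keys.

move_arm(deltas=[{"x": 0.055,"y": -0.019,"z": -0.01,"wx": 0,"wy": 0,"wz": 4,"hand": 0},{"x": 0.11,"y": -0.038,"z": -0.02,"wx": 0,"wy": 0,"wz": 9,"hand": 0},{"x": 0.165,"y": -0.057,"z": -0.03,"wx": 0,"wy": 0,"wz": 14,"hand": 0},{"x": 0.22,"y": -0.076,"z": -0.034,"wx": 0,"wy": 0,"wz": 19,"hand": 0},{"x": 0.275,"y": -0.095,"z": -0.034,"wx": 0,"wy": 0,"wz": 22.5,"hand": 0},{"x": 0.33,"y": -0.114,"z": -0.034,"wx": 0,"wy": 0,"wz": 22.5,"hand": 0},{"x": 0.385,"y": -0.133,"z": -0.034,"wx": 0,"wy": 0,"wz": 22.5,"hand": 0},{"x": 0.394,"y": -0.136,"z": -0.034,"wx": 0,"wy": 0,"wz": 22.5,"hand": 0}], grip_force=25)

```text
time: 1.15
tool_pos: [0.5216, -0.1878, 0.2601]
tool_rot: [-3.141, 0.0, 0.039]
contact_force: [-0.4, -0.5, -0.5]
opening: 0.0164
```

```bash
cat > wsnap.py <<'E'
import sys; from look import *
s=monitor.observe();print(s["time"],s["tool_pos"].round(4),np.degrees(s["tool_rot"]).round(2),np.abs(s["qvel"]).max().round(3),s["opening"],s["contact_force"])
p=viewer.camera_params("wrist");i=np.array(viewer.read_camera("wrist"))
np.savez(sys.argv[1]+".npz",img=i,**{k:np.array(v) for k,v in p.items()});save(i,sys.argv[1]+".png")
E
python3 wsnap.py w2
python3 go.py .42 .05 .24 7.5;python3 go.py .415 .1435 .13 7.5
```

```text
1.15 [ 0.5216 -0.1878  0.2601] [-1.7995e+02  2.0000e-02  2.2600e+00] 0.097 0.01641686466858885 [-0.40649742 -0.47335177 -0.54372544]
t 1.2 d [-0.0919 -0.2421  0.0203] w [-0.04  0.03 -5.29]
t 1.2 d [-0.0932 -0.3356  0.1304] w [-0.04  0.03 -5.29]
```

View pics/w2.png

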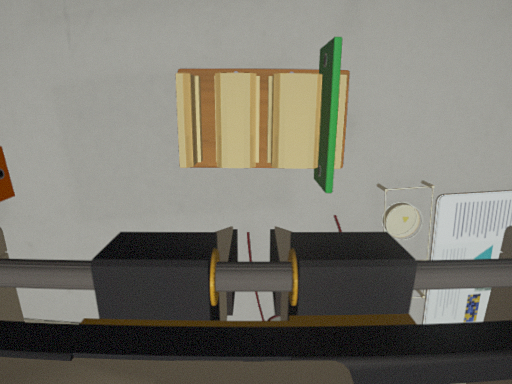

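Wrist view: rack from columns 178 to 348 and rows 70 to 168, green guide at columns 320–340, wide slot near 200, middle slot near 265. I extract the slot edges next.

```bash
python3 - <<'E'
from look import *
w=dict(np.load("w2.npz"));img=w.pop("img")
for r in (90,120,150):
    g=cv2.GaussianBlur(img,(1,7),0)[r,170:356].astype(int)
    d=np.abs(np.diff(g,axis=0)).sum(1)
    pk=[i for i in range(1,len(d)-1) if d[i]>35 and d[i]>=d[i-1] and d[i]>d[i+1]]
    print(r,[(170+i,d[i],(onplane(w,(170.5+i,r),.062)[0][1]).round(4)) for i in pk])
for c in (235,300):
    g=cv2.GaussianBlur(img,(7,1),0)[60:180,c].astype(int);d=np.abs(np.diff(g,axis=0)).sum(1)
    print(c,[(60+i,d[i],onplane(w,(c,60.5+i),.062)[0].round(4)) for i in range(1,len(d)-1) if d[i]>35 and d[i]>=d[i-1] and d[i]>d[i+1]])
save(cv2.resize(img[60:180,170:356],None,fx=4,fy=4,interpolation=cv2.INTER_NEAREST),"w2c.png")
E
```

```text
90 [(176, np.int64(43), np.float64(-0.105)), (190, np.int64(109), np.float64(-0.1198)), (194, np.int64(194), np.float64(-0.124)), (198, np.int64(137), np.float64(-0.1282)), (214, np.int64(70), np.float64(-0.145)), (220, np.int64(64), np.float64(-0.1513)), (249, np.int64(45), np.float64(-0.1816)), (255, np.int64(50), np.float64(-0.1878)), (259, np.int64(137), np.float64(-0.192)), (268, np.int64(122), np.float64(-0.2014)), (271, np.int64(127), np.float64(-0.2045)), (273, np.int64(87), np.float64(-0.2066)), (279, np.int64(56), np.float64(-0.2129)), (316, np.int64(44), np.float64(-0.2516)), (321, np.int64(166), np.float64(-0.2568)), (331, np.int64(86), np.float64(-0.2674)), (338, np.int64(108), np.float64(-0.2747)), (345, np.int64(107), np.float64(-0.2821)), (347, np.int64(78), np.float64(-0.2843))]
120 [(176, np.int64(38), np.float64(-0.1046)), (183, np.int64(53), np.float64(-0.1122)), (191, np.int64(109), np.float64(-0.1208)), (195, np.int64(188), np.float64(-0.1251)), (199, np.int64(157), np.float64(-0.1294)), (214, np.int64(101), np.float64(-0.1454)), (220, np.int64(77), np.float64(-
[... 1063 characters left out ...]
4(-0.2067)), (272, np.int64(63), np.float64(-0.2089)), (278, np.int64(67), np.float64(-0.2154)), (313, np.int64(51), np.float64(-0.2536)), (318, np.int64(187), np.float64(-0.2591)), (327, np.int64(58), np.float64(-0.269)), (334, np.int64(132), np.float64(-0.2767)), (341, np.int64(109), np.float64(-0.2844)), (343, np.int64(100), np.float64(-0.2866))]
235 [(67, np.int64(95), array([ 0.6291, -0.1658,  0.062 ])), (70, np.int64(87), array([ 0.6261, -0.1659,  0.062 ])), (167, np.int64(57), array([ 0.5244, -0.1686,  0.062 ]))]
300 [(68, np.int64(93), array([ 0.6309, -0.2328,  0.062 ])), (72, np.int64(118), array([ 0.627 , -0.2331,  0.062 ])), (168, np.int64(50), array([ 0.5262, -0.2404,  0.062 ]))]
```

View pics/w2c.png

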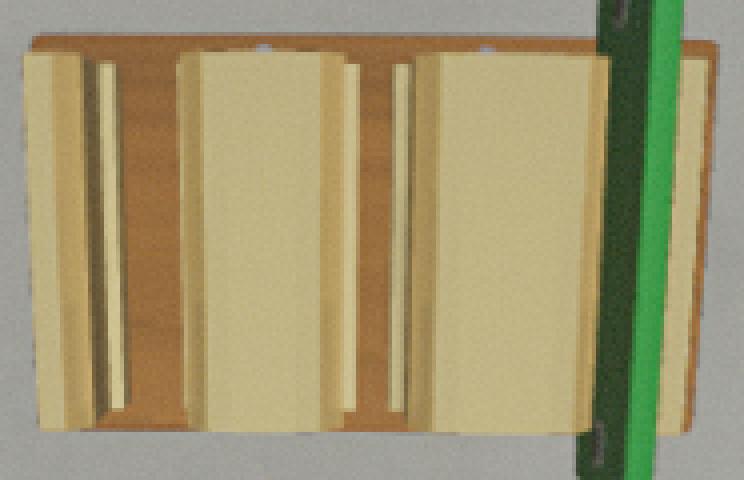

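move_arm(deltas=[{"x": -0.015,"y": -0.056,"z": 0,"wx": 0,"wy": 0,"wz": -1,"hand": 0},{"x": -0.03,"y": -0.112,"z": 0,"wx": 0,"wy": 0,"wz": -2,"hand": 0},{"x": -0.046,"y": -0.168,"z": 0,"wx": 0,"wy": 0,"wz": -3,"hand": 0},{"x": -0.062,"y": -0.224,"z": 0,"wx": 0,"wy": 0,"wz": -4,"hand": 0},{"x": -0.078,"y": -0.28,"z": 0.03,"wx": 0,"wy": 0,"wz": -5.3,"hand": 0},{"x": -0.0932,"y": -0.3356,"z": 0.06,"wx": 0,"wy": 0,"wz": -5.3,"hand": 0},{"x": -0.0932,"y": -0.3356,"z": 0.105,"wx": 0,"wy": 0,"wz": -5.3,"hand": 0},{"x": -0.0932,"y": -0.3356,"z": 0.134,"wx": 0,"wy": 0,"wz": -5.3,"hand": 0}])

```text
time: 2.2
tool_pos: [0.4136, 0.1411, 0.1251]
tool_rot: [3.141, 0.002, 0.128]
contact_force: [-0.4, -1.4, -0.5]
opening: 0.0005
```

```bash
python3 wsnap.py w3; python3 - <<'E'
from look import *
o=snap("top","side")
img,p=o["top"]
def rect(img,seed):
    h=cv2.cvtColor(img,cv2.COLOR_RGB2HSV);m=cv2.inRange(h,np.array((3,150,60)),np.array((20,255,255)))
    m=m;n,l,st,c=cv2.connectedComponentsWithStats(m);k=1+np.argmax(st[1:,4]);return c[k],st[k],l==k
c,st,l=rect(img,0);print("top",c,st)
w=dict(np.load("w3.npz"));im=w.pop("img");c,st,l=rect(im,0);print("wrist",c,st)
ct=max(cv2.findContours(l.astype(np.uint8),0,2)[0],key=cv2.contourArea);b=cv2.boxPoints(cv2.minAreaRect(ct))
print(b.round(1).tolist(),onplane(w,b,.15).round(4).tolist())
E
```

```text
2.2 [0.4136 0.1411 0.1251] [1.7997e+02 1.1000e-01 7.3600e+00] 0.629 0.0004998176807321464 [-0.38159542 -1.36455263 -0.46052662]
top [223.71641791 201.55970149] [217 189  15  26 268]
wrist [243.789692    78.41480867] [ 212    0   63  161 9643]
[[212.0, 0.0], [274.0, 0.0], [274.0, 160.0], [212.0, 160.0]] [[0.5199, 0.1686, 0.15], [0.5228, 0.1458, 0.15], [0.4632, 0.1372, 0.15], [0.4599, 0.1625, 0.15]]
```

View pics/w3.png

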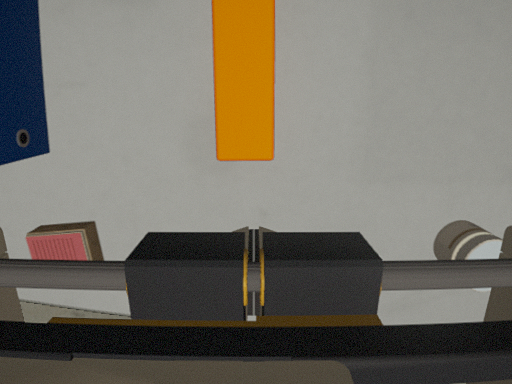

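The wrist view shows the orange end face straight ahead, columns 212–274 with its near edge at row 160. It sits about 2.5 mm to the left of the push line. I correct that and push slowly.

move_arm(deltas=[{"x": 0.01,"y": -0.0025,"z": 0,"wx": 0,"wy": 0,"wz": 0,"hand": 0},{"x": 0.025,"y": -0.0025,"z": 0,"wx": 0,"wy": 0,"wz": 0,"hand": 0},{"x": 0.035,"y": -0.0025,"z": 0,"wx": 0,"wy": 0,"wz": 0,"hand": 0},{"x": 0.043,"y": -0.0025,"z": 0,"wx": 0,"wy": 0,"wz": 0,"hand": 0},{"x": 0.051,"y": -0.0025,"z": 0,"wx": 0,"wy": 0,"wz": 0,"hand": 0},{"x": 0.059,"y": -0.0025,"z": 0,"wx": 0,"wy": 0,"wz": 0,"hand": 0},{"x": 0.067,"y": -0.0025,"z": 0,"wx": 0,"wy": 0,"wz": 0,"hand": 0},{"x": 0.075,"y": -0.0025,"z": 0,"wx": 0,"wy": 0,"wz": 0,"hand": 0}])

```text
time: 3.35
tool_pos: [0.4896, 0.1537, 0.1267]
tool_rot: [3.141, -0.0, 0.128]
contact_force: [-0.5, -0.4, 0.7]
opening: 0.0007
```

move_arm(deltas=[{"x": 0.008,"y": 0,"z": 0,"wx": 0,"wy": 0,"wz": 0,"hand": 0},{"x": 0.016,"y": 0,"z": 0,"wx": 0,"wy": 0,"wz": 0,"hand": 0},{"x": 0.024,"y": 0,"z": 0,"wx": 0,"wy": 0,"wz": 0,"hand": 0},{"x": 0.03,"y": 0,"z": 0,"wx": 0,"wy": 0,"wz": 0,"hand": 0}])

```text
time: 3.85
tool_pos: [0.5193, 0.1575, 0.1266]
tool_rot: [3.141, -0.0, 0.128]
contact_force: [-0.7, -0.1, 0.1]
opening: 0.0004
```

```bash
python3 - <<'E'
from look import *
o=snap("side");save(o["side"][0][140:240,150:310].repeat(4,0).repeat(4,1),"s2.png")
E
```

```text
(no output)
```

View pics/s2.png

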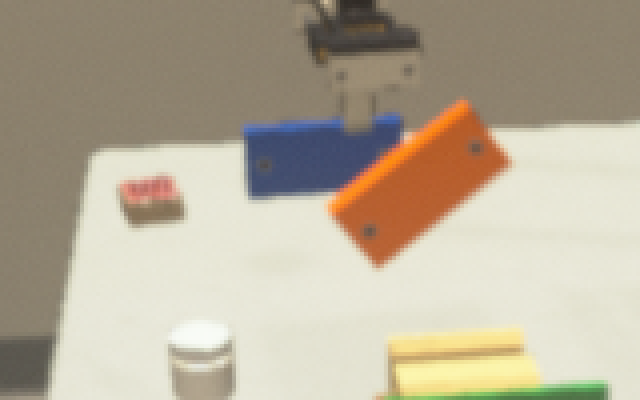

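The bar is past its balance point and falling (side view, tilted about 50°). I back up and move to where the wrist camera sees both guides.

move_arm(deltas=[{"x": -0.005,"y": 0,"z": -0.04,"wx": 0,"wy": 0,"wz": 0,"hand": 0.3},{"x": 0.0,"y": -0.02,"z": -0.09,"wx": 0,"wy": 0,"wz": 0,"hand": 0.8},{"x": 0.015,"y": -0.05,"z": -0.13,"wx": 0,"wy": 0,"wz": 0,"hand": 0.8},{"x": 0.031,"y": -0.087,"z": -0.15,"wx": 0,"wy": 0,"wz": 0,"hand": 0.8},{"x": 0.031,"y": -0.087,"z": -0.15,"wx": 0,"wy": 0,"wz": 0,"hand": 0.8},{"x": 0.031,"y": -0.087,"z": -0.15,"wx": 0,"wy": 0,"wz": 0,"hand": 0.8}])

```text
time: 4.65
tool_pos: [0.5379, 0.2471, 0.2757]
tool_rot: [3.141, 0.002, 0.128]
contact_force: [0.1, -0.0, -0.5]
opening: 0.0562
```

```bash
python3 wsnap.py w4; cat > meas.py <<'E'
from look import *
C={"orange":((3,150,60),(20,255,255)),"blue":((105,120,40),(125,255,255))}
def mask(img,name):
    h=cv2.cvtColor(img,cv2.COLOR_RGB2HSV);m=cv2.inRange(h,np.array(C[name][0]),np.array(C[name][1]))
    n,l,st,c=cv2.connectedComponentsWithStats(m);k=1+np.argmax(st[1:,4]);return (l==k).astype(np.uint8)
E
python3 - <<'E'
from meas import *
w=dict(np.load("w4.npz"));im=w.pop("img");V=cv2.cvtColor(im,cv2.COLOR_RGB2HSV)[...,2]
for n in C:
    m=mask(im,n);ys,xs=np.nonzero(m);print(n,m.sum(),xs.min(),xs.max(),ys.min(),ys.max())
    for r in range(ys.min()+3,ys.max(),25):
        cc=np.nonzero(m[r])[0];print(r,cc.min(),cc.max(),V[r,cc.min():cc.max()+1].tolist()[::2])
E
```

```text
4.65 [0.5379 0.2471 0.2757] [1.7995e+02 1.2000e-01 7.3300e+00] 0.019 0.05617642958789372 [ 0.05537434 -0.02530668 -0.54021048]
orange 4045 309 344 43 181
46 321 344 [90, 160, 194, 191, 192, 194, 195, 193, 194, 194, 193, 193]
71 313 343 [91, 97, 94, 96, 101, 196, 195, 197, 196, 194, 195, 195, 193, 194, 194, 197]
96 312 342 [97, 100, 98, 96, 104, 197, 198, 197, 197, 195, 196, 195, 197, 198, 195, 194]
121 311 341 [100, 100, 98, 97, 95, 201, 194, 197, 197, 197, 195, 195, 196, 197, 195, 196]
146 310 339 [96, 91, 98, 98, 101, 198, 197, 196, 196, 197, 198, 195, 197, 198, 199]
171 310 338 [96, 97, 98, 95, 158, 198, 197, 196, 196, 199, 197, 198, 196, 200, 191]
blue 2003 163 187 129 233
132 163 177 [146, 152, 155, 153, 156, 156, 156, 80]
157 164 187 [144, 149, 152, 154, 155, 155, 135, 71, 74, 72, 71, 71]
182 164 187 [145, 151, 154, 152, 153, 157, 145, 66, 67, 68, 73, 67]
207 165 187 [148, 153, 154, 149, 156, 151, 106, 65, 71, 62, 70, 65]
232 166 172 [152, 150, 143, 128]
```

View pics/w4.png

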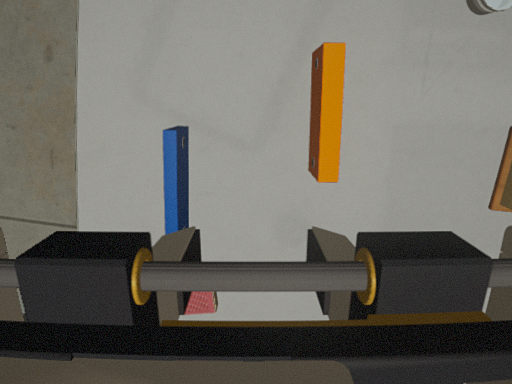

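Orange lies on its long edge (bright top face, columns 321–344, rows 43–181) and is clear of everything. Blue is at columns 163–187.

```bash
python3 - <<'E'
from meas import *
w=dict(np.load("w4.npz"));im=w.pop("img");V=cv2.cvtColor(im,cv2.COLOR_RGB2HSV)[...,2]
ti,tp=snap("top")["top"];tV=cv2.cvtColor(ti,cv2.COLOR_RGB2HSV)[...,2]
for n,th,tth in (("orange",150,0),("blue",112,0)):
    for tag,I,v,p,t in (("w",im,V,w,th),("t",ti,tV,tp,tth)):
        m=mask(I,n)
        print(n,tag,m.sum(),np.percentile(v[m>0],[5,25,50,75,95]))
        if tag=="t":
            a=v[m>0]; t=cv2.threshold(a.reshape(-1,1),0,255,cv2.THRESH_OTSU)[0]
        m=m*(v>t);ct=max(cv2.findContours(m.astype(np.uint8),0,2)[0],key=cv2.contourArea)
        r=cv2.minAreaRect(ct);b=cv2.boxPoints(r);X=onplane(p,b,.07)
        e=[X[1]-X[0],X[2]-X[1]];L=max(e,key=np.linalg.norm)
        print("  px",np.round(r[0],1),"c",X.mean(0).round(4),"len",[np.linalg.norm(q).round(4) for q in e],"ang",np.degrees(np.arctan(L[1]/L[0])).round(2))
        if n=="orange":
            if tag=="w": sv=(p,r[0])
            else: print("  tri",tri(sv,(p,r[0])).round(4))
E
```

```text
orange w 4045 [ 94. 105. 195. 197. 199.]
  px [331. 112.] c [0.6082 0.1693 0.07  ] len [np.float64(0.1481), np.float64(0.023)] ang 7.54
orange t 437 [111.8 166.  172.  172.  174. ]
  px [219.5 162.6] c [0.6083 0.1698 0.07  ] len [np.float64(0.0216), np.float64(0.1456)] ang 7.57
  tri [0.61   0.1696 0.0658]
blue w 2003 [ 64.  71. 149. 152. 156.]
  px [170.  181.4] c [0.509  0.3384 0.07  ] len [np.float64(0.0146), np.float64(0.1216)] ang 4.53
blue t 213 [ 51. 102. 119. 122. 126.]
  px [160.5 212.5] c [0.4701 0.3358 0.07  ] len [np.float64(0.0135), np.float64(0.0933)] ang 4.87
```

move_arm(deltas=[{"x": 0.025,"y": 0.035,"z": 0.04,"wx": 0,"wy": 0,"wz": 0,"hand": 0.7},{"x": 0.05,"y": 0.07,"z": 0.08,"wx": 0,"wy": 0,"wz": 0,"hand": 0.7},{"x": 0.06,"y": 0.086,"z": 0.13,"wx": 0,"wy": 0,"wz": -0.2,"hand": 0.7},{"x": 0.06,"y": 0.086,"z": 0.16,"wx": 0,"wy": 0,"wz": -0.2,"hand": 0.7},{"x": 0.06,"y": 0.086,"z": 0.16,"wx": 0,"wy": 0,"wz": -0.2,"hand": 0.7}])

```text
time: 5.38
tool_pos: [0.6069, 0.1685, 0.1136]
tool_rot: [3.141, 0.007, 0.129]
contact_force: [0.4, 0.7, 0.4]
opening: 0.0641
```

```bash
python3 go.py .6085 .1695 .047 7.55; python3 wsnap.py w5; python3 - <<'E'
from meas import *
w=dict(np.load("w5.npz"));im=w.pop("img");V=cv2.cvtColor(im,cv2.COLOR_RGB2HSV)[...,2];m=mask(im,"orange")*(V>150)
for r in (20,60,100,140,180):
    c=np.nonzero(m[r])[0]
    if len(c): print(r,c.min(),c.max(),onplane(w,[(c.min(),r),(c.max()+1,r)],.07).round(4).tolist())
E
```

```text
t 5.375 d [ 0.0022 -0.0008  0.0666] w [ 0.02  0.41 -0.14]
5.375 [0.6069 0.1685 0.1136] [179.98   0.41   7.41] 0.069 0.06414739694313361 [0.43617188 0.71542815 0.3680017 ]
100 230 268 [[0.6779, 0.1901, 0.07], [0.6809, 0.1671, 0.07]]
140 231 268 [[0.6544, 0.1868, 0.07], [0.6574, 0.1638, 0.07]]
180 232 268 [[0.6295, 0.1834, 0.07], [0.6325, 0.1602, 0.07]]
```

move_arm(deltas=[{"x": 0.002,"y": -0.0005,"z": 0.035,"wx": 0,"wy": 0,"wz": 0,"hand": 0.7},{"x": 0.002,"y": -0.0005,"z": 0.066,"wx": 0,"wy": 0,"wz": 0,"hand": 0.7},{"x": 0.002,"y": -0.0005,"z": 0.066,"wx": 0,"wy": 0,"wz": 0,"hand": 0.5},{"x": 0.002,"y": -0.0005,"z": 0.066,"wx": 0,"wy": 0,"wz": 0,"hand": 0.1},{"x": 0.002,"y": -0.0005,"z": 0.066,"wx": 0,"wy": 0,"wz": 0,"hand": 0.0},{"x": 0.002,"y": -0.0005,"z": 0.066,"wx": 0,"wy": 0,"wz": 0,"hand": 0.0},{"x": 0.002,"y": -0.0005,"z": 0.066,"wx": 0,"wy": 0,"wz": 0,"hand": 0.0},{"x": 0.002,"y": -0.0005,"z": 0.066,"wx": 0,"wy": 0,"wz": 0,"hand": 0.0}], grip_force=30)

```text
time: 6.42
tool_pos: [0.6113, 0.1709, 0.0516]
tool_rot: [3.142, -0.001, 0.131]
contact_force: [-1.9, 0.4, 5.4]
opening: 0.024
```

```bash
python3 go.py .574 -.132 .17 2.1
```

```text
t 6.425 d [-0.0764  0.2954 -0.1185] w [-0.   -0.07  5.42]
```

move_arm(deltas=[{"x": 0,"y": 0,"z": -0.02,"wx": 0,"wy": 0,"wz": 0,"hand": 0.0},{"x": 0,"y": 0,"z": -0.06,"wx": 0,"wy": 0,"wz": 0,"hand": 0.0},{"x": -0.01,"y": 0.04,"z": -0.11,"wx": 0,"wy": 0,"wz": 1,"hand": 0.0},{"x": -0.025,"y": 0.095,"z": -0.118,"wx": 0,"wy": 0,"wz": 2,"hand": 0.0},{"x": -0.04,"y": 0.15,"z": -0.118,"wx": 0,"wy": 0,"wz": 3,"hand": 0.0},{"x": -0.055,"y": 0.205,"z": -0.118,"wx": 0,"wy": 0,"wz": 4,"hand": 0.0},{"x": -0.066,"y": 0.255,"z": -0.118,"wx": 0,"wy": 0,"wz": 5,"hand": 0.0},{"x": -0.074,"y": 0.2954,"z": -0.118,"wx": 0,"wy": 0,"wz": 5.4,"hand": 0.0}])

```text
time: 7.42
tool_pos: [0.5753, -0.1338, 0.1681]
tool_rot: [-3.141, 0.001, 0.035]
contact_force: [-0.1, -0.0, -2.4]
opening: 0.0239
```

move_arm(deltas=[{"x": 0,"y": 0,"z": 0,"wx": 0,"wy": 0,"wz": 0,"hand": 0.0},{"x": 0,"y": 0,"z": 0,"wx": 0,"wy": 0,"wz": 0,"hand": 0.0}])

```text
time: 7.68
tool_pos: [0.5757, -0.1313, 0.1681]
tool_rot: [-3.141, 0.001, 0.036]
contact_force: [-0.9, 0.6, -2.3]
opening: 0.0239
```

```bash
python3 go.py .577 -.132 .1 2.1; python3 wsnap.py w6; python3 - <<'E'
from meas import *
w=dict(np.load("w6.npz"));im=w.pop("img");V=cv2.cvtColor(im,cv2.COLOR_RGB2HSV)[...,2];m=mask(im,"orange")
s=monitor.observe();zt=s["tool_pos"][2]-.0516+.07
for r in range(0,230,30):
    c=np.nonzero(m[r]*(V[r]>150))[0]
    if len(c): print(r,c.min(),c.max(),onplane(w,[(c.min(),r),(c.max()+1,r)],zt).round(4).tolist())
for r in (40,80,120,150):
    g=cv2.GaussianBlur(im,(1,7),0)[r].astype(int);d=np.abs(np.diff(g,axis=0)).sum(1)
    print(r,[(i,onplane(w,(i+.5,r),.062)[0][:2].round(4).tolist()) for i in range(130,400) if d[i]>35 and d[i]>=d[i-1] and d[i]>d[i+1]])
E
```

```text
t 7.675 d [0.0013 0.0008 0.0681] w [-0.05  0.07 -0.01]
7.675 [ 0.5757 -0.1313  0.1681] [-1.7995e+02  7.0000e-02  2.0900e+00] 0.025 0.023923143767900733 [-0.90376041  0.60455817 -2.28015429]
120 225 281 [[0.64, -0.1189, 0.1867], [0.6409, -0.1427, 0.1867]]
150 216 280 [[0.6273, -0.1152, 0.1867], [0.6283, -0.143, 0.1867]]
180 217 279 [[0.6141, -0.1158, 0.1867], [0.6152, -0.1433, 0.1867]]
210 218 279 [[0.6003, -0.1163, 0.1867], [0.6014, -0.1441, 0.1867]]
40 []
80 []
120 [(214, [0.6337, -0.0999]), (225, [0.634, -0.1086]), (281, [0.6356, -0.1529]), (394, [0.6397, -0.2434])]
150 [(215, [0.6099, -0.1009]), (219, [0.61, -0.1042]), (225, [0.6102, -0.109]), (280, [0.6118, -0.1534]), (315, [0.6129, -0.1818]), (321, [0.6131, -0.1867]), (327, [0.6133, -0.1915]), (329, [0.6134, -0.1932]), (334, [0.6136, -0.1973]), (343, [0.6139, -0.2046]), (353, [0.6142, -0.2128])]
```

View pics/w6.png

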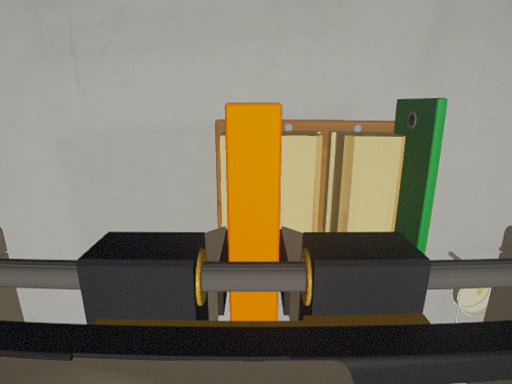

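Wrist view: the held orange bar (columns 225–281, far end at row 104) is over the wide slot, within about 1 mm across and 2 mm short along. I correct and lower.

move_arm(deltas=[{"x": 0.002,"y": -0.0005,"z": 0.015,"wx": 0,"wy": 0,"wz": 0,"hand": 0.0},{"x": 0.002,"y": -0.0005,"z": 0.035,"wx": 0,"wy": 0,"wz": 0,"hand": 0.0},{"x": 0.002,"y": -0.0005,"z": 0.05,"wx": 0,"wy": 0,"wz": 0,"hand": 0.0},{"x": 0.002,"y": -0.0005,"z": 0.058,"wx": 0,"wy": 0,"wz": 0,"hand": 0.0},{"x": 0.002,"y": -0.0005,"z": 0.065,"wx": 0,"wy": 0,"wz": 0,"hand": 0.0},{"x": 0.002,"y": -0.0005,"z": 0.072,"wx": 0,"wy": 0,"wz": 0,"hand": 0.0}])

```text
time: 8.48
tool_pos: [0.5784, -0.1312, 0.0967]
tool_rot: [3.141, -0.001, 0.037]
contact_force: [0.1, -0.1, -2.0]
opening: 0.0237
```

No contact, so it is inside the mouth. I lower further.

move_arm(deltas=[{"x": 0,"y": 0,"z": 0.007,"wx": 0,"wy": 0,"wz": 0,"hand": 0.0},{"x": 0,"y": 0,"z": 0.013,"wx": 0,"wy": 0,"wz": 0,"hand": 0.0},{"x": 0,"y": 0,"z": 0.017,"wx": 0,"wy": 0,"wz": 0,"hand": 0.0},{"x": 0,"y": 0,"z": 0.019,"wx": 0,"wy": 0,"wz": 0,"hand": 0.0},{"x": 0,"y": 0,"z": 0.02,"wx": 0,"wy": 0,"wz": 0,"hand": 0.0}])

```text
time: 9.1
tool_pos: [0.5782, -0.1312, 0.0767]
tool_rot: [3.141, -0.0, 0.037]
contact_force: [-0.4, 0.2, -2.8]
opening: 0.0237
```

move_arm(deltas=[{"x": 0,"y": 0,"z": 0.001,"wx": 0,"wy": 0,"wz": 0,"hand": 0.0},{"x": 0,"y": 0,"z": 0.002,"wx": 0,"wy": 0,"wz": 0,"hand": 0.0},{"x": 0,"y": 0,"z": 0.002,"wx": 0,"wy": 0,"wz": 0,"hand": 0.0}])

```text
time: 9.48
tool_pos: [0.5782, -0.1312, 0.0765]
tool_rot: [3.141, -0.001, 0.037]
contact_force: [-5.0, 0.7, 9.5]
opening: 0.0235
```

Firm contact exactly at ledge height (TCP 76.5 mm). I release and rise.

move_arm(deltas=[{"x": 0,"y": 0,"z": -0.001,"wx": 0,"wy": 0,"wz": 0,"hand": 0.4},{"x": 0,"y": 0,"z": -0.001,"wx": 0,"wy": 0,"wz": 0,"hand": 0.4},{"x": 0,"y": 0,"z": -0.001,"wx": 0,"wy": 0,"wz": 0,"hand": 0.4},{"x": 0,"y": 0,"z": -0.001,"wx": 0,"wy": 0,"wz": 0,"hand": 0.4},{"x": 0,"y": 0,"z": -0.01,"wx": 0,"wy": 0,"wz": 0,"hand": 0.4},{"x": 0,"y": 0,"z": -0.05,"wx": 0,"wy": 0,"wz": 0,"hand": 0.4},{"x": 0,"y": 0,"z": -0.11,"wx": 0,"wy": 0,"wz": 0,"hand": 0.4},{"x": 0,"y": 0,"z": -0.17,"wx": 0,"wy": 0,"wz": 0,"hand": 0.4}])

```text
time: 10.48
tool_pos: [0.5779, -0.1311, 0.2471]
tool_rot: [3.141, -0.0, 0.037]
contact_force: [-0.3, -0.4, 0.1]
opening: 0.037
```

```bash
python3 - <<'E'
from meas import *
import importlib
ti,tp=snap("top")["top"];save(cv2.resize(ti[130:210,300:390],None,fx=6,fy=6,interpolation=2),"t2.png")
m=mask(ti,"orange");V=cv2.cvtColor(ti,cv2.COLOR_RGB2HSV)[...,2]
ct=max(cv2.findContours(m*(V>130).astype(np.uint8),0,2)[0],key=cv2.contourArea);r=cv2.minAreaRect(ct);b=cv2.boxPoints(r)
print(onplane(tp,b,.095).round(4).tolist(),onplane(tp,r[0],.095))
E
python3 go.py .45 .33 .26 4.5
```

```text
[[0.5084, -0.1208, 0.095], [0.5662, -0.1224, 0.095], [0.5659, -0.1417, 0.095], [0.5081, -0.14, 0.095]] [[ 0.53706201 -0.13124554  0.095     ]]
t 10.525 d [-0.1137 -0.4666 -0.0078] w [ 0.34 -0.79 -2.38]
```

View pics/t2.png

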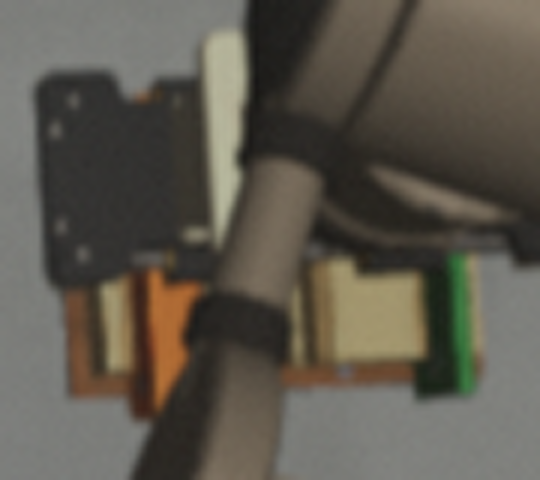

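The top view is partly hidden by the arm, but it shows orange in the wide slot and green unchanged. On to blue.

move_arm(deltas=[{"x": -0.014,"y": -0.058,"z": -0.004,"wx": 0,"wy": 0,"wz": 0,"hand": 0.5},{"x": -0.028,"y": -0.116,"z": -0.008,"wx": 0,"wy": 0,"wz": 0,"hand": 0.5},{"x": -0.042,"y": -0.174,"z": -0.008,"wx": 0,"wy": 0,"wz": -1,"hand": 0.5},{"x": -0.056,"y": -0.232,"z": -0.008,"wx": 0,"wy": 0,"wz": -1,"hand": 0.5},{"x": -0.07,"y": -0.29,"z": -0.008,"wx": 0,"wy": 0,"wz": -2,"hand": 0.5},{"x": -0.084,"y": -0.348,"z": -0.008,"wx": 0,"wy": 0,"wz": -2.4,"hand": 0.5},{"x": -0.1,"y": -0.406,"z": -0.008,"wx": 0,"wy": 0,"wz": -2.4,"hand": 0.5},{"x": -0.1137,"y": -0.464,"z": -0.008,"wx": 0,"wy": 0,"wz": -2.4,"hand": 0.5}])

```text
time: 11.52
tool_pos: [0.4466, 0.3301, 0.2533]
tool_rot: [-3.141, -0.001, 0.079]
contact_force: [1.5, -0.2, 0.6]
opening: 0.0457
```

move_arm(deltas=[{"x": 0,"y": 0,"z": 0,"wx": 0,"wy": 0,"wz": 0,"hand": 0.5},{"x": 0,"y": 0,"z": 0,"wx": 0,"wy": 0,"wz": 0,"hand": 0.5}])

```text
time: 11.78
tool_pos: [0.4474, 0.328, 0.2528]
tool_rot: [3.141, -0.0, 0.079]
contact_force: [0.1, -0.8, -0.6]
opening: 0.0459
```

```bash
python3 wsnap.py w7; python3 - <<'E'
from meas import *
w=dict(np.load("w7.npz"));im=w.pop("img");V=cv2.cvtColor(im,cv2.COLOR_RGB2HSV)[...,2];m=mask(im,"blue")*(V>115).astype(np.uint8)
ct=max(cv2.findContours(m,0,2)[0],key=cv2.contourArea);r=cv2.minAreaRect(ct);b=cv2.boxPoints(r)
X=onplane(w,b,.07);print(r,X.round(4).tolist(),X.mean(0).round(4))
for q in X:print(q.round(3))
e=[X[1]-X[0],X[2]-X[1]];L=max(e,key=np.linalg.norm);print([np.linalg.norm(a).round(4) for a in e],np.degrees(np.arctan(L[1]/L[0])))
ti,tp=snap("top")["top"];t0=np.load("top.npy")
for n,I in(("orig",t0),):
    mm=mask(I,n="blue") if 0 else mask(I,"blue");v=cv2.cvtColor(I,cv2.COLOR_RGB2HSV)[...,2]
    c2=max(cv2.findContours(mm*(v>100).astype(np.uint8),0,2)[0],key=cv2.contourArea);r2=cv2.minAreaRect(c2);print(r2,"tri",tri((w,r[0]),(tp,r2[0])))
mo=mask(ti,"orange");v=cv2.cvtColor(ti,cv2.COLOR_RGB2HSV)[...,2]
ct=max(cv2.findContours(mo*(v>130).astype(np.uint8),0,2)[0],key=cv2.contourArea);r=cv2.minAreaRect(ct);print("orange",r,onplane(tp,cv2.boxPoints(r),.095).round(4).tolist(),onplane(tp,r[0],.095))
E
python3 go.py .4967 .3375 .12 4.5
```

```text
11.775 [0.4474 0.328  0.2528] [ 1.7997e+02 -1.0000e-02  4.5500e+00] 0.033 0.04590914962985093 [ 0.10328923 -0.77539994 -0.55801139]
((246.5, 123.0), (146.0, 15.0), 90.0) [[0.5691, 0.3502, 0.07], [0.5702, 0.3356, 0.07], [0.4229, 0.3238, 0.07], [0.4216, 0.3399, 0.07]] [0.496  0.3374 0.07  ]
[0.569 0.35  0.07 ]
[0.57  0.336 0.07 ]
[0.423 0.324 0.07 ]
[0.422 0.34  0.07 ]
[np.float64(0.0146), np.float64(0.1478)] 4.594742472180071
((159.74118041992188, 203.1352996826172), (52.230316162109375, 4.678485870361328), 85.60128784179688) tri [0.49783548 0.33816206 0.06767062]
orange ((328.1201171875, 171.99172973632812), (52.564796447753906, 8.015443801879883), 86.05481719970703) [[0.6467, -0.1172, 0.095], [0.648, -0.1395, 0.095], [0.5027, -0.1452, 0.095], [0.5015, -0.1232, 0.095]] [[ 0.57436426 -0.13126085  0.095     ]]
t 11.875 d [ 0.0494 -0.0067  0.1328] w [ 0.02 -0.01 -0.08]
```

Orange is seated: centre (0.574, −0.131), yaw about 2°. Blue is at (0.4967, 0.338), yaw 4.6°, top about 68 mm. I grasp blue.

move_arm(deltas=[{"x": 0.025,"y": -0.004,"z": 0.05,"wx": 0,"wy": 0,"wz": 0,"hand": 0.5},{"x": 0.0495,"y": -0.0068,"z": 0.1,"wx": 0,"wy": 0,"wz": 0,"hand": 0.5},{"x": 0.0495,"y": -0.0068,"z": 0.14,"wx": 0,"wy": 0,"wz": 0,"hand": 0.5},{"x": 0.0495,"y": -0.0068,"z": 0.16,"wx": 0,"wy": 0,"wz": 0,"hand": 0.5},{"x": 0.0495,"y": -0.0068,"z": 0.18,"wx": 0,"wy": 0,"wz": 0,"hand": 0.5},{"x": 0.0495,"y": -0.0068,"z": 0.203,"wx": 0,"wy": 0,"wz": 0,"hand": 0.5},{"x": 0.0495,"y": -0.0068,"z": 0.203,"wx": 0,"wy": 0,"wz": 0,"hand": 0.5},{"x": 0.0495,"y": -0.0068,"z": 0.203,"wx": 0,"wy": 0,"wz": 0,"hand": 0.2}])

```text
time: 12.88
tool_pos: [0.4972, 0.3384, 0.0506]
tool_rot: [-3.141, -0.001, 0.077]
contact_force: [-0.4, 0.9, 1.0]
opening: 0.0399
```

move_arm(deltas=[{"x": 0,"y": 0,"z": 0,"wx": 0,"wy": 0,"wz": 0,"hand": 0},{"x": 0,"y": 0,"z": 0,"wx": 0,"wy": 0,"wz": 0,"hand": 0},{"x": 0,"y": 0,"z": 0,"wx": 0,"wy": 0,"wz": 0,"hand": 0},{"x": 0,"y": 0,"z": 0,"wx": 0,"wy": 0,"wz": 0,"hand": 0}])

```text
time: 13.38
tool_pos: [0.4965, 0.3391, 0.0503]
tool_rot: [-3.141, -0.001, 0.079]
contact_force: [-0.8, -0.5, 4.7]
opening: 0.0162
```

```bash
python3 go.py .578 -.1975 .18 2.1
```

```text
t 13.375 d [ 0.0391  0.5414 -0.1298] w [-0.01 -0.05  2.42]
```

move_arm(deltas=[{"x": 0,"y": 0,"z": -0.02,"wx": 0,"wy": 0,"wz": 0,"hand": 0},{"x": 0,"y": 0,"z": -0.07,"wx": 0,"wy": 0,"wz": 0,"hand": 0},{"x": 0.002,"y": 0.03,"z": -0.12,"wx": 0,"wy": 0,"wz": 0.4,"hand": 0},{"x": 0.006,"y": 0.085,"z": -0.13,"wx": 0,"wy": 0,"wz": 0.8,"hand": 0},{"x": 0.01,"y": 0.14,"z": -0.13,"wx": 0,"wy": 0,"wz": 1.2,"hand": 0},{"x": 0.014,"y": 0.195,"z": -0.13,"wx": 0,"wy": 0,"wz": 1.6,"hand": 0},{"x": 0.018,"y": 0.25,"z": -0.13,"wx": 0,"wy": 0,"wz": 2,"hand": 0},{"x": 0.022,"y": 0.305,"z": -0.13,"wx": 0,"wy": 0,"wz": 2.4,"hand": 0}])

```text
time: 14.38
tool_pos: [0.5418, 0.035, 0.1793]
tool_rot: [-3.141, 0.001, 0.037]
contact_force: [1.6, 0.2, -2.5]
opening: 0.016
```

```bash
python3 go.py .578 -.1975 .18 2.1
```

```text
t 14.375 d [ 0.0276  0.2337 -0.0008] w [-0.01  0.05  0.01]
```

move_arm(deltas=[{"x": 0.007,"y": 0.055,"z": 0,"wx": 0,"wy": 0,"wz": 0,"hand": 0},{"x": 0.014,"y": 0.11,"z": 0,"wx": 0,"wy": 0,"wz": 0,"hand": 0},{"x": 0.021,"y": 0.165,"z": 0,"wx": 0,"wy": 0,"wz": 0,"hand": 0},{"x": 0.0276,"y": 0.21,"z": 0,"wx": 0,"wy": 0,"wz": 0,"hand": 0},{"x": 0.0276,"y": 0.23,"z": 0,"wx": 0,"wy": 0,"wz": 0,"hand": 0},{"x": 0.0276,"y": 0.23,"z": 0,"wx": 0,"wy": 0,"wz": 0,"hand": 0},{"x": 0.0276,"y": 0.23,"z": 0,"wx": 0,"wy": 0,"wz": 0,"hand": 0}])

```text
time: 15.25
tool_pos: [0.5779, -0.1906, 0.1795]
tool_rot: [-3.141, 0.001, 0.038]
contact_force: [0.8, 0.5, -1.7]
opening: 0.016
```

```bash
python3 go.py .576 -.198 .1 2.1; python3 wsnap.py w8; python3 - <<'E'
from meas import *
w=dict(np.load("w8.npz"));im=w.pop("img");V=cv2.cvtColor(im,cv2.COLOR_RGB2HSV)[...,2];m=mask(im,"blue")
s=monitor.observe();zt=s["tool_pos"][2]-.0503+.07;print("blue rows",np.nonzero(m.any(1))[0][[0,-1]])
r0=np.nonzero(m.any(1))[0][0];print("far end x",onplane(w,(250,r0),zt))
for r in range(r0+5,230,25):
    c=np.nonzero(m[r]*(V[r]>100))[0]
    if len(c): print(r,c.min(),c.max(),onplane(w,[(c.min(),r),(c.max()+1,r)],zt).round(4).tolist())
for r in (140,160,180,200):
    g=cv2.GaussianBlur(im,(1,7),0)[r].astype(int);d=np.abs(np.diff(g,axis=0)).sum(1)
    print(r,[(i,onplane(w,(i+.5,r),.062)[0][:2].round(4).tolist()) for i in range(200,340) if d[i]>30 and d[i]>=d[i-1] and d[i]>d[i+1]])
E
```

```text
t 15.25 d [-0.0021  0.0074  0.0795] w [-0.06  0.04  0.07]
15.25 [ 0.5779 -0.1906  0.1795] [-1.7994e+02  4.0000e-02  2.1700e+00] 0.011 0.015970120185711964 [ 0.80246028  0.51081308 -1.72186028]
blue rows [ 98 261]
far end x [[ 0.6513901  -0.18820656  0.19938231]]
103 235 271 [[0.6492, -0.1821, 0.1994], [0.6498, -0.1973, 0.1994]]
128 235 271 [[0.6391, -0.1824, 0.1994], [0.6397, -0.1978, 0.1994]]
153 236 271 [[0.6286, -0.1831, 0.1994], [0.6292, -0.1983, 0.1994]]
178 236 270 [[0.6178, -0.1834, 0.1994], [0.6184, -0.1985, 0.1994]]
203 237 270 [[0.6065, -0.1841, 0.1994], [0.6071, -0.1991, 0.1994]]
228 237 270 [[0.5947, -0.1844, 0.1994], [0.5953, -0.1997, 0.1994]]
140 [(205, [0.6186, -0.1504]), (234, [0.6194, -0.1747]), (269, [0.6206, -0.2039]), (271, [0.6206, -0.2056]), (279, [0.6209, -0.2123]), (325, [0.6225, -0.2509]), (331, [0.6227, -0.2559])]
160 [(200, [0.6015, -0.1462]), (205, [0.6016, -0.1504]), (234, [0.6025, -0.1751]), (269, [0.6037, -0.2048]), (271, [0.6037, -0.2065]), (279, [0.604, -0.2133]), (330, [0.6058, -0.2567])]
180 [(201, [0.584, -0.147]), (207, [0.5842, -0.1522]), (234, [0.5851, -0.1755]), (271, [0.5864, -0.2074]), (279, [0.5866, -0.2143]), (323, [0.5881, -0.2524]), (329, [0.5884, -0.2576])]
200 [(201, [0.566, -0.1469]), (207, [0.5662, -0.1522]), (235, [0.5672, -0.1768]), (271, [0.5684, -0.2083]), (278, [0.5686, -0.2145]), (322, [0.5701, -0.2532]), (327, [0.5703, -0.2576])]
```

move_arm(deltas=[{"x": -0.001,"y": 0.0063,"z": 0,"wx": 0,"wy": 0,"wz": 0.2,"hand": 0},{"x": -0.001,"y": 0.0063,"z": 0.02,"wx": 0,"wy": 0,"wz": 0.2,"hand": 0},{"x": -0.001,"y": 0.0063,"z": 0.045,"wx": 0,"wy": 0,"wz": 0.2,"hand": 0},{"x": -0.001,"y": 0.0063,"z": 0.06,"wx": 0,"wy": 0,"wz": 0.2,"hand": 0},{"x": -0.001,"y": 0.0063,"z": 0.068,"wx": 0,"wy": 0,"wz": 0.2,"hand": 0},{"x": -0.001,"y": 0.0063,"z": 0.074,"wx": 0,"wy": 0,"wz": 0.2,"hand": 0},{"x": -0.001,"y": 0.0063,"z": 0.08,"wx": 0,"wy": 0,"wz": 0.2,"hand": 0},{"x": -0.001,"y": 0.0063,"z": 0.084,"wx": 0,"wy": 0,"wz": 0.2,"hand": 0}])

```text
time: 16.3
tool_pos: [0.5775, -0.1982, 0.0957]
tool_rot: [-3.141, -0.0, 0.033]
contact_force: [0.1, 2.4, -1.9]
opening: 0.0161
```

move_arm(deltas=[{"x": 0,"y": -0.0008,"z": 0.004,"wx": 0,"wy": 0,"wz": 0,"hand": 0},{"x": 0,"y": -0.0008,"z": 0.01,"wx": 0,"wy": 0,"wz": 0,"hand": 0},{"x": 0,"y": -0.0008,"z": 0.015,"wx": 0,"wy": 0,"wz": 0,"hand": 0},{"x": 0,"y": -0.0008,"z": 0.019,"wx": 0,"wy": 0,"wz": 0,"hand": 0},{"x": 0,"y": -0.0008,"z": 0.021,"wx": 0,"wy": 0,"wz": 0,"hand": 0},{"x": 0,"y": -0.0008,"z": 0.0225,"wx": 0,"wy": 0,"wz": 0,"hand": 0},{"x": 0,"y": -0.0008,"z": 0.0225,"wx": 0,"wy": 0,"wz": 0,"hand": 0}])

```text
time: 17.18
tool_pos: [0.5772, -0.1978, 0.0752]
tool_rot: [3.141, -0.001, 0.033]
contact_force: [-5.4, 1.6, 11.4]
opening: 0.0156
```

Blue stops on its ledge at the predicted height (TCP 75.2 mm). I release, rise and back off so the top camera can see.

move_arm(deltas=[{"x": 0,"y": 0,"z": -0.0015,"wx": 0,"wy": 0,"wz": 0,"hand": 0.35},{"x": 0,"y": 0,"z": -0.0015,"wx": 0,"wy": 0,"wz": 0,"hand": 0.35},{"x": 0,"y": 0,"z": -0.0015,"wx": 0,"wy": 0,"wz": 0,"hand": 0.35},{"x": 0,"y": 0,"z": -0.0015,"wx": 0,"wy": 0,"wz": 0,"hand": 0.35},{"x": 0,"y": 0,"z": -0.015,"wx": 0,"wy": 0,"wz": 0,"hand": 0.35},{"x": 0,"y": 0,"z": -0.06,"wx": 0,"wy": 0,"wz": 0,"hand": 0.35},{"x": 0,"y": 0,"z": -0.12,"wx": 0,"wy": 0,"wz": 0,"hand": 0.35},{"x": 0,"y": 0,"z": -0.18,"wx": 0,"wy": 0,"wz": 0,"hand": 0.35}])

```text
time: 18.18
tool_pos: [0.5772, -0.1976, 0.2561]
tool_rot: [3.141, -0.001, 0.033]
contact_force: [1.5, -0.1, -0.9]
opening: 0.0321
```

move_arm(deltas=[{"x": -0.01,"y": -0.055,"z": 0,"wx": 0,"wy": 0,"wz": 0,"hand": 0.35},{"x": -0.02,"y": -0.11,"z": 0,"wx": 0,"wy": 0,"wz": 0,"hand": 0.35},{"x": -0.03,"y": -0.165,"z": 0,"wx": 0,"wy": 0,"wz": 0,"hand": 0.35},{"x": -0.04,"y": -0.22,"z": 0,"wx": 0,"wy": 0,"wz": 0,"hand": 0.35},{"x": -0.05,"y": -0.275,"z": 0,"wx": 0,"wy": 0,"wz": 0,"hand": 0.35},{"x": -0.06,"y": -0.33,"z": 0,"wx": 0,"wy": 0,"wz": 0,"hand": 0.35},{"x": -0.07,"y": -0.385,"z": 0,"wx": 0,"wy": 0,"wz": 0,"hand": 0.35},{"x": -0.08,"y": -0.44,"z": 0,"wx": 0,"wy": 0,"wz": 0,"hand": 0.35}])

```text
time: 19.18
tool_pos: [0.4822, 0.2412, 0.2544]
tool_rot: [-3.141, -0.002, 0.033]
contact_force: [0.5, -0.3, 0.5]
opening: 0.0322
```

```bash
python3 - <<'E'
from meas import *
o=snap("top","side");ti,tp=o["top"];si,sp=o["side"];v=cv2.cvtColor(ti,cv2.COLOR_RGB2HSV)[...,2]
C["green"]=((45,80,30),(80,255,255))
for n,t in (("orange",130),("blue",95),("green",0)):
    h=cv2.cvtColor(ti,cv2.COLOR_RGB2HSV);m=cv2.inRange(h,np.array(C[n][0]),np.array(C[n][1]))*(v>t);z=np.zeros_like(m);z[130:210,300:390]=m[130:210,300:390]
    ct=max(cv2.findContours(z,0,2)[0],key=cv2.contourArea);r=cv2.minAreaRect(ct);X=onplane(tp,cv2.boxPoints(r),.095)
    e=[X[1]-X[0],X[2]-X[1]];L=max(e,key=np.linalg.norm);print(n,X.mean(0).round(4),"len",[np.linalg.norm(a).round(3) for a in e],"ang",np.degrees(np.arctan(L[1]/L[0])).round(1))
s=monitor.observe();print(s["time"],s["tool_pos"])
a=cv2.resize(ti[130:210,290:390],(400,320),interpolation=2);b=cv2.resize(si[200:290,220:332],(400,320),interpolation=2);save(np.hstack([a,b]),"fin.png")
E
```

```text
orange [ 0.5748 -0.1312  0.095 ] len [np.float64(0.022), np.float64(0.145)] ang 2.1
blue [ 0.5765 -0.1975  0.095 ] len [np.float64(0.013), np.float64(0.145)] ang 2.0
green [ 0.5839 -0.2618  0.095 ] len [np.float64(0.01), np.float64(0.145)] ang 1.8
19.275 [0.48109856 0.24405239 0.25421048]
```

View pics/fin.png

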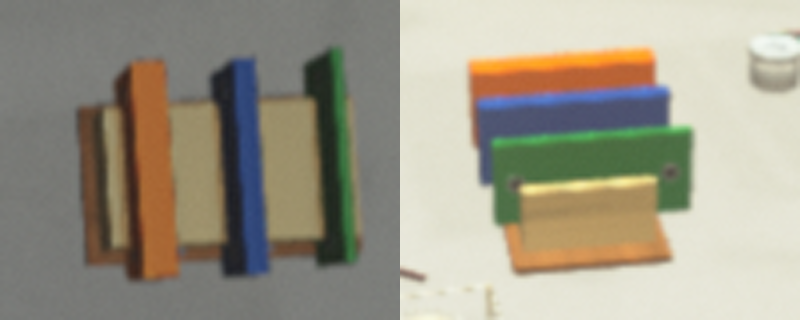

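The final views show all three guides upright, level and seated, with green unmoved. I hand in.

```bash
python3 -c "
from cell import robot
print(robot.hand_in())"
```

```text
the job is handed in; nothing more can be done
None
```

Both loose guides are back in the rack, and I handed the job in at about 19.3 s on the robot's clock.

- **Orange guide:** I tipped it over with a slow push near its top, without lifting it, and it came to rest on its long narrow edge. Then I gripped it and lowered it into the wide slot. It stopped with a firm contact at ledge height, with the tool at 76.5 mm against 76.6 mm predicted.
- **Blue guide:** I lowered it into the middle slot. It rubbed the wall lightly on the way in (about 2.4 N), so I shifted it 0.8 mm. It stopped at 75.2 mm, against 75.3 mm predicted.

**Final checks (top camera):**

| Guide | Centre x, y (m) | Slot centre found earlier (m) | Yaw (rack about 2.1°) |
|---|---|---|---|
| Orange | 0.575, -0.131 | 0.574, -0.132 | 2.1° |
| Blue | 0.5765, -0.1975 | 0.576, -0.198 | 2.0° |

The side view shows both standing upright. Green measures within 0.1 mm of where it was at the start. The frost pot is in place in the side view. I did not measure the pot, jar or stamp block again, but the arm never came near enough to touch them.

**Disagreements:**
- The wrist camera read held guides about 2 mm to one side of the tool position, so I went by the tool position and contact forces as well.
- The two-view heights came out at 66 mm for orange and 68 mm for blue, against the stated 70 mm.

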